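# Hang a transformer carrier plate level on the spring pin

## Robot

A 6-joint arm with a two-finger parallel gripper is mounted at the origin on the work surface. World frame = base frame: x ahead of the robot, y to its left, z up, the work surface at z = 0. Lengths are in m, angles in rad, forces in N, time in s.
With the tool pointing down it reaches from about 0.25 to 0.8 m from the base axis. Payload 8.5 kg.
Tool frame: the origin (TCP) lies on the centre line of the jaws, within the pads' length; the fingertips stand 11 mm ahead of it and the grasp point (between the pads) lies 8 mm behind it (tip_reach is the distance from the TCP to the fingertips, in m); z points along the fingers, y is the line along which they close (so a half turn about z gives the same grasp; the last joint's range is limited). The gripper opens to 85 mm and grips with 20 to 120 N. Pads are 22 mm wide; open, the fingers measure 114 mm over their backs; the gripper's body (76 mm by 85 mm) begins 54 mm behind the grasp point. The pads swing forward as they close: fully open they stand 13 mm farther back than shut.
Start: joints at [-1.18, 0.238, -0.013, 1.319, 0, 1.571], TCP at [0.2, -0.485, 0.242] pointing down, gripper open.
Joint ranges: [-2.66, 2.66], [-1.03, 1.9], [-1.14, 1.46], [-1.82, 2.27], [-1.45, 1.34], [-3.14, 3.14]. Speed limits (rad/s): [2.22, 2.22, 2.79, 3.14, 3.14, 3.14].

## Interface

Orientations are given as a rotation vector (axis times angle).
In Python, from station import observe, grab_frame, close_job, tip_reach gives the robot as it stands.
- The arm moves only by the shell command python3 -m pendant 'ROWS' [FORCE]. ROWS is JSON, a list of rows, each an object of numbers: "x", "y", "z": the shift along the tool's x, y, z in m; "wx", "wy", "wz": the turn, a rotation vector about the tool's x, y, z in degrees; "jaw": the closure, from 0 (fully open) to 1 (shut). In form: [{"x": .., "y": .., "z": .., "wx": .., "wy": .., "wz": .., "jaw": ..}, ...]. A call has 1 to 10 rows; each row is the pose to reach, as a shift and turn from the pose commanded when the call began, along the tool's axes at that moment; what a row does not reach only later rows make up. A row lasts 1/8 s, in which the tool goes at most 62.5 mm and 10.7 degrees, less where a joint would pass 70% of its speed; a pose out of reach is approached as far as the arm can. A call with a gripper value outside its range is refused whole. The fingers move at their own pace and stop on an object; FORCE is the grip in N (left out, the last holds). Time passes only in rows, so rows that repeat a pose let the fingers close. It gives the time, the measured TCP pose, the force, the opening and the grip force at its end, in the units of the state.
- observe(): the state, without advancing time (a new reading comes with each control period).
- grab_frame(name): name is "side" or "top"; returns a dict with "frame" (384x512x3 uint8, red, green, blue), "mtx" (3x3 intrinsics, pixels), "R" (3x3) and "t" (3): a world point X has camera coordinates R X + t. Camera axes: x right, y down, z forward; pixel columns grow to the right and rows downward; lengths in m; the calibration is good to about 2 mm. A picture is of the moment at which its call begins. There is no depth.
- close_job(): hands the job in; it is judged then, once.
The state is a dict: "time_s": time; "q": joint angles; "joint_velocities": joint speeds; "joint_torque": joint torques, N m; "ee_pos": TCP position; "orientation": TCP orientation; "ft_force": force on the tool from outside, world axes, zero at the start; "moment": the same for the moment, N m; "grip_width": finger opening in m; "grasp_force": force on a finger pad.
Only numpy, scipy, OpenCV 4.12 (cv2) and the standard library are available. Lean on these libraries where they do the work, as an engineer would, in place of code of your own. Each camera call takes 0.05 s, during which the arm holds its last target. There are 200 camera calls.

## Task

Take the transformer carrier plate that stands on the rubber mat and hang it on the stand's spring pin by whichever of its four holes makes it hang level, well onto the pin, resting its weight on the pin before letting go. The pin's height is set differently each time, so press the plate lightly against the pin and slide it until the pin springs through; treat the stand gently, and leave the other plate and everything else on the bench where it is.

Things in the scene. Friction and masses are not known exactly. Their poses are not given: they have to be found in the camera images.
- plate_a: White plastic plate carrying one transformer, standing on two cross feet. Origin: centre of its underside; y along its width, z up, x square to its faces. Plate 150 (y) x 8 (x) x 110 (z) mm; feet 56 (x) x 14 x 8 mm at y = +-65 mm. Bare plate 159 g, mass centre y = 0, z = 50 mm. All masses may be 20 % off, in proportion. One plate stands on the mat, the other on the board.
- a_row (a point): Midpoint of the row of four holes of plate_a, in the plate's middle plane. Round through holes, 12 mm diameter, axes along the plate's x, all at z = 95 mm, at y = -36, -12, +12 and +36 mm in the plate's frame; the top edge is 15 mm above.
- a_core (a point): Centre of plate_a's transformer, 441 g, at y = +49, z = 31 mm in the plate's frame: dark steel core 44 (x) x 50 (y) x 46 (z) mm set through the plate, with a copper winding that reaches 26 mm either side of the middle plane.
- plate_b: Plate like plate_a (same white plate, feet, frame and holes, bare mass 159 g) but carrying a transformer and a smaller choke. All masses may be 20 % off, in proportion. Which plate is on the mat and which on the board differs each time.
- b_row (a point): Midpoint of the row of four holes of plate_b, in the plate's middle plane. Round through holes, 12 mm diameter, axes along the plate's x, all at z = 95 mm, at y = -36, -12, +12 and +36 mm in the plate's frame; the top edge is 15 mm above.
- b_core (a point): Centre of plate_b's transformer, 378 g, at y = -44, z = 31 mm in the plate's frame: dark steel core 44 x 50 x 46 mm with a copper winding, set through the plate as on plate_a.
- b_choke (a point): Centre of plate_b's choke, 157 g, at y = +53, z = 27 mm in the plate's frame: dark steel core 34 (x) x 36 (y) x 38 (z) mm with a copper winding, set through the plate.
- mat: Black rubber mat, 200 x 220 x 4 mm, fixed; origin at the centre of its underside. The plate to hang stands on it.
- board: Pale plywood board, 200 x 220 x 4 mm, fixed; origin at the centre of its underside. The plate standing on it stays there.
- stand: Hanging stand, fixed. Origin: centre of the underside of its dark steel foot, 140 (x) x 100 (y) x 12 mm. Its sprung pin points along the stand's -x (to the robot's side), level, at y = 0. Over 20 N on any part of the stand would harm it.
- pin_mid (a point): Fixed mark: straight above or below the pin's tip (stand x = -35 mm, y = 0), at the middle of the pin's height range, stand z = 165 mm. The pin's true height differs each time, is NOT measured, and lies within 15 mm above or below this. Steel pin, 8 mm diameter, round end, 50 mm long up to a 16 mm thick barrel whose face is at stand x = +15 mm. Pushed on its tip the pin slides 25 mm back along +x.
- column_top (a point): Centre of the top of the stand's 18 mm square column (stand x = +55, z = 202 mm). On the column, at the pin's height, a grey block (x +35 to +75, y +-18 mm, 40 mm high; a black clamp screw at +y) carries the barrel and pin. Pin spring: 1.4 N to start, 2.6 N at 10 mm, 4.4 N at 25 mm, then a hard stop; it springs out again, so jumps through a hole that comes over it.
- driver: Bystander: screwdriver with a red handle, 170 mm long, lying.
- reel: Bystander: small steel ring-shaped reel, 52 mm across, 24 mm high, standing flat.
- jar: Bystander: small jar with a black cap, 48 mm across, 50 mm high.
- wrench: Bystander: steel wrench, 150 mm long, lying.
- screw_tray: Bystander: open blue two-part tray, 100 x 140 x 30 mm.
- mug: Bystander: white mug, 76 mm across, 85 mm high.

How it is judged:
On the way:
1. the plate from the mat is lifted clear of it (((height (world z) of plate_a above 0.03 m and horizontal distance between plate_b and board below 0.08 m) or (height (world z) of plate_b above 0.03 m and horizontal distance between plate_a and board below 0.08 m))), for 0.1 s.
At the end, for the whole second after the job is handed in: The plate from the mat hangs at rest on the pin: top edge level within 5 deg, faces upright within 6 deg, its middle plane 4 mm or more behind the tip and in front of the barrel, underside 43 to 95 mm above the bench. The other plate is still on the board, within 15 mm of its start (((angle between plate_a's own y axis and vertical between 1.484 and 1.658 rad and angle between plate_a's own z axis and vertical below 0.105 rad and x of plate_a in the frame of stand between -0.031 and 0.013 m and y of plate_a in the frame of stand between -0.042 and 0.042 m and z of plate_a in the frame of stand between 0.043 and 0.095 m and contact force between plate_a and stand above 1.5 N and linear speed of plate_a below 0.03 m/s and angular speed of plate_a below 0.3 rad/s and horizontal distance between plate_b and board below 0.08 m and distance of plate_b from where it was at the start of the episode below 0.015 m) or (angle between plate_b's own y axis and vertical between 1.484 and 1.658 rad and angle between plate_b's own z axis and vertical below 0.105 rad and x of plate_b in the frame of stand between -0.031 and 0.013 m and y of plate_b in the frame of stand between -0.042 and 0.042 m and z of plate_b in the frame of stand between 0.043 and 0.095 m and contact force between plate_b and stand above 1.5 N and linear speed of plate_b below 0.03 m/s and angular speed of plate_b below 0.3 rad/s and horizontal distance between plate_a and board below 0.08 m and distance of plate_a from where it was at the start of the episode below 0.015 m))); the robot touches nothing.
It fails at once if the stand is pressed with more than 20 N by the plate or by the robot (contact force between any of plate_a, plate_b, the fingers, the arm and stand above 20 N).
It fails at once if a bystander is moved by more than 20 mm (distance of any of driver, reel, jar, wrench, screw_tray, mug from where it was at the start of the episode above 0.02 m).
It also fails if it takes over 67 s, if anything falls off the work surface, if the arm or the gripper's body presses on something with over 40 N, if the wrist force passes 120 N, or if a joint passes its speed limit or range.

## Working session

There is one attempt and no reset: what is moved stays moved. The work goes in short steps, Python scripts to look and compute and a shell command to move; the robot and the scene stay as the last step left them, time stands still between calls to the robot, and variables do not carry over. Pictures are saved under pics/ and viewed, at most 10 in all, crops included, and the job is handed in when it is done.

```bash
mkdir -p pics
python3 - <<'E'
from station import *
import cv2,numpy as np
s=observe();print({k:np.round(v,3).tolist() for k,v in s.items()},tip_reach)
for n in("side","top"):
    f=grab_frame(n);cv2.imwrite(f"pics/{n}0.png",cv2.resize(f["frame"][:,:,::-1],(800,600),interpolation=cv2.INTER_CUBIC));print(n,f["mtx"].tolist(),np.round(f["R"],4).tolist(),f["t"])
    cv2.imwrite(f"pics/{n}0raw.png",f["frame"][:,:,::-1])
E
```

```text
{'time_s': 0.0, 'q': [-1.18, 0.239, -0.014, 1.319, -0.0, 1.571], 'joint_velocities': [-0.001, -0.002, -0.001, 0.0, 0.002, 0.001], 'joint_torque': [-0.002, -53.878, 34.644, 0.018, -0.0, 0.0], 'ee_pos': [0.2, -0.485, 0.242], 'orientation': [-3.08, -0.61, 0.0], 'ft_force': [0.46, -0.715, 0.468], 'moment': [-0.047, -0.011, 0.018], 'grasp_force': 0.0, 'grip_width': 0.085} 0.011
side [[380.8998667489255, 0.0, 250.60217626971584], [0.0, 380.8998667489255, 192.35841272675964], [0.0, 0.0, 1.0]] [[-0.9596, -0.2815, -0.0007], [-0.2237, 0.7639, -0.6053], [0.1709, -0.5807, -0.796]] [0.56203302 0.19564344 0.98217091]
top [[346.6257511776036, 0.0, 261.58683197322074], [0.0, 346.6257511776036, 193.31712577260726], [0.0, 0.0, 1.0]] [[0.0046, -0.9999, -0.0103], [-0.9834, -0.0026, -0.1813], [0.1813, 0.011, -0.9834]] [0.01822294 0.59093195 1.03316337]
```

View pics/side0.png

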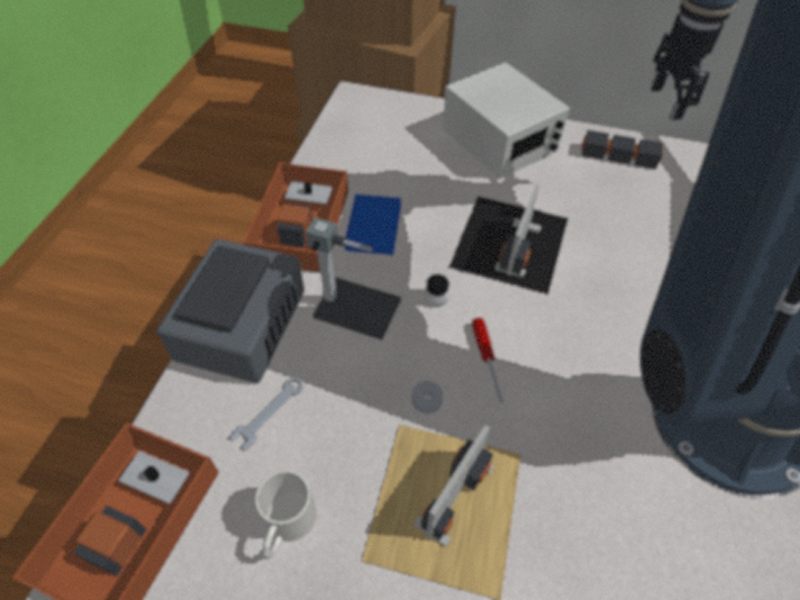

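View pics/top0.png

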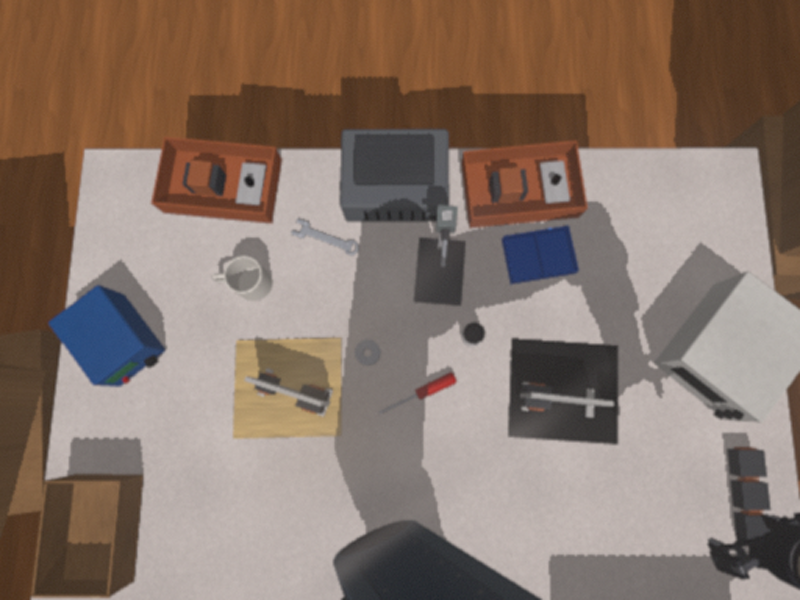

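```bash
cat > h.py <<'E'
import cv2,numpy as np
def crop(im,c0,r0,w,h,s):
    o=cv2.resize(im[r0:r0+h,c0:c0+w],None,fx=s,fy=s,interpolation=cv2.INTER_CUBIC)
    for c in range(-(-c0//10)*10,c0+w,10):
        x=int((c-c0+.5)*s);cv2.line(o,(x,0),(x,8),(0,255,255),1);cv2.putText(o,str(c),(x-8,18),0,.35,(0,0,255),1)
    for r in range(-(-r0//10)*10,r0+h,10):
        y=int((r-r0+.5)*s);cv2.line(o,(0,y),(8,y),(0,255,255),1);cv2.putText(o,str(r),(9,y+4),0,.35,(0,0,255),1)
    return o
K={'side':np.array([[380.9,0,250.602],[0,380.9,192.358],[0,0,1]]),'top':np.array([[346.626,0,261.587],[0,346.626,193.317],[0,0,1]])}
def cam(n):
    from station import grab_frame
    return grab_frame(n)
E
python3 - <<'E'
from h import *
import numpy as np
t=cv2.imread('pics/top0raw.png');s=cv2.imread('pics/side0raw.png')
cv2.imwrite('pics/c1.png',np.hstack([crop(t,328,215,66,85,6),crop(s,290,105,66,85,6)]))
cv2.imwrite('pics/c2.png',np.hstack([crop(t,255,120,50,85,7),crop(s,190,132,64,85,7)]))
import pickle
pickle.dump({n:{k:v for k,v in cam(n).items() if k!='frame'} for n in('side','top')},open('cal.pkl','wb'))
E
```

```text
(no output)
```

View pics/c1.png

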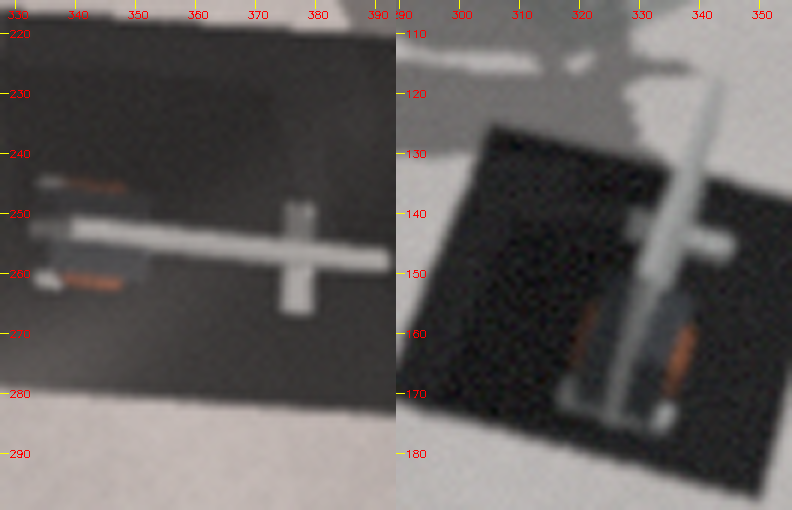

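View pics/c2.png

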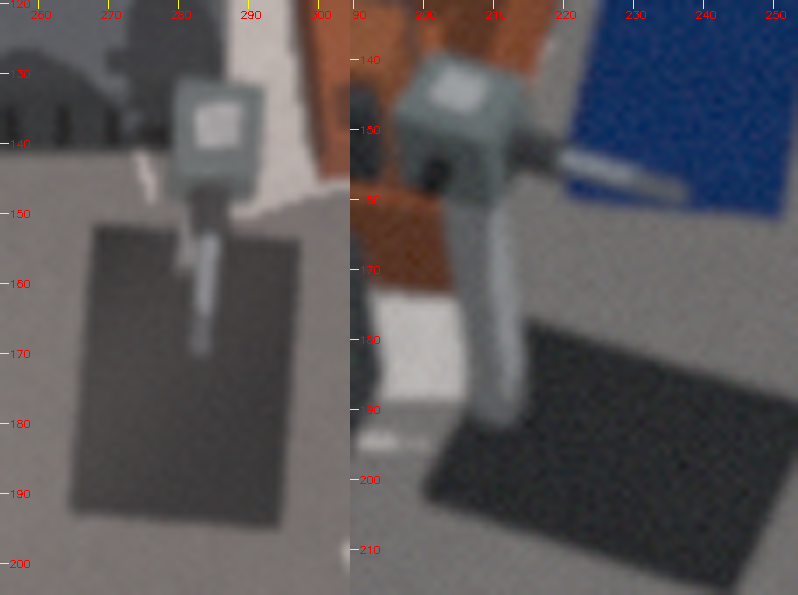

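```bash
cat >> h.py <<'E'
import pickle,os
from scipy.optimize import least_squares
C=pickle.load(open('cal.pkl','rb')) if os.path.exists('cal.pkl') else None
def proj(n,X):
    c=C[n];p=(c['R']@np.atleast_2d(X).T).T+c['t'];p=p@np.array(c['mtx']).T
    return p[:,:2]/p[:,2:]
def T(x,y,yaw,z,P):
    c,s=np.cos(yaw),np.sin(yaw);P=np.asarray(P,float)
    return P@np.array([[c,-s,0],[s,c,0],[0,0,1]]).T+[x,y,z]
E
python3 - <<'E'
from h import *
# plate: points in plate frame (mm)
pl={'top':[((0,75,110),(339,252)),((0,-75,110),(392,257.8)),((-28,-65,8),(377,266.5)),((28,-65,8),(377.5,248.3)),((-28,65,8),(334.5,262)),((28,65,8),(336,244.5))],
'side':[((0,-75,110),(342.5,118)),((-28,-65,8),(345.5,245-100+.5)),((28,-65,8),(328.5,141)),((-28,65,8),(335,174)),((28,65,8),(317.5,172))]}
st={'top':[((70,50,12),(268,152)),((70,-50,12),(297,153.5)),((-70,-50,12),(294.5,195)),((-70,50,12),(265,193)),((55,0,202),(285.8,137.5))],
'side':[((70,50,12),None),((70,-50,12),(215,177)),((-70,-50,12),(253.5,189)),((-70,50,12),(243,215.5)),((70,50,12),(201,203)),((55,0,202),(205.5,144.5))]}
st['side']=[]
def fit(d,z,x0):
    def f(p):
        return np.concatenate([(proj(n,T(*p,z,[np.array(q)/1e3 for q,_ in L]))-[u for _,u in L]).ravel() for n,L in d.items() if L])
    r=least_squares(f,x0,loss='soft_l1');print(np.round(r.x,4),np.round(r.fun.reshape(-1,2),1).tolist());return r.x
fit(pl,.004,[.4,-.3,0])
p=fit(st,0,[.6,0,0])
print('stand corners side',np.round(proj('side',T(*p,0,np.array([[70,50,12],[70,-50,12],[-70,-50,12],[-70,50,12],[55,0,202]])/1e3)),1).tolist())
def g(X):return np.concatenate([proj('top',X)[0]-[283,170.3],proj('side',X)[0]-[237.8,159.3]])
r=least_squares(g,[.6,0,.16]);print('pin tip',r.x,r.fun)
print('expected tip',T(*p,0,[[-.035,0,.165]]))
for z in(.15,.165,.18):print(z,proj('top',T(*p,0,[[-.035,0,z]])),proj('side',T(*p,0,[[-.035,0,z]])))
E
```

```text
[ 0.4009 -0.277  -0.0964] [[-0.2, 0.5], [-0.5, 0.0], [-0.7, 0.0], [-0.5, 0.2], [0.2, 0.2], [-0.2, -0.2], [0.9, -1.0], [-0.5, -0.3], [-0.3, -0.4], [0.1, -0.2], [-0.2, -3.4]]
[ 0.6665 -0.0435 -0.068 ] [[-0.4, -0.3], [0.5, 0.2], [0.7, 0.0], [-0.4, -0.1], [-0.2, 0.1]]
stand corners side [[199.2, 200.7], [213.1, 175.7], [256.6, 188.3], [244.6, 214.7], [204.8, 143.7]]
pin tip [ 0.63264062 -0.04085816  0.17784086] [ 0.02444801  0.43509846 -0.37582085 -0.12661379]
expected tip [[ 0.63158391 -0.04116163  0.165     ]]
0.15 [[282.6444908  173.45989131]] [[238.14591687 166.36820092]]
0.165 [[282.90548154 172.20544394]] [[237.99067176 162.53299137]]
0.18 [[283.17440843 170.9128516 ]] [[237.83160767 158.603437  ]]
```

```bash
cat >> h.py <<'E'
from scipy.spatial.transform import Rotation as Ro
def go(x,y,z,th):
    "shift/turn in tool axes from now to world xyz, tool x heading th deg, pointing down"
    from station import observe
    s=observe();R=Ro.from_rotvec(s['orientation'])
    c,q=np.cos(np.radians(th)),np.sin(np.radians(th))
    D=Ro.from_matrix(np.array([[c,q,0],[q,-c,0],[0,0,-1]]))
    print('t',s['time_s'],'shift mm',np.round(R.inv().apply(np.array([x,y,z])-s['ee_pos'])*1e3,1),'turn deg',np.round(np.degrees((R.inv()*D).as_rotvec()),2))
E
python3 -c "
from h import *
go(.401,-.277,.20,84.5)"; python3 -m pendant --help 2>&1 | head -5
```

```text
t 0.2 shift mm [ 265.2 -115.9   42. ] turn deg [-5.000e-02 -3.000e-02 -6.211e+01]
invalid input: not JSON, or not a number
```

```bash
python3 -m pendant '[{"x":0.03,"y":-0.013,"z":0,"wz":-8},{"x":0.08,"y":-0.035,"z":0,"wz":-18},{"x":0.13,"y":-0.057,"z":0.01,"wz":-28},{"x":0.18,"y":-0.079,"z":0.02,"wz":-38},{"x":0.23,"y":-0.1,"z":0.03,"wz":-48},{"x":0.265,"y":-0.116,"z":0.042,"wz":-58},{"x":0.265,"y":-0.116,"z":0.042,"wz":-62.1},{"x":0.265,"y":-0.116,"z":0.042,"wz":-62.1},{"x":0.265,"y":-0.116,"z":0.042,"wz":-62.1}]' 100
python3 - <<'E'
from h import *
go(.401,-.277,.094,84.5)
t=cam('top')['frame'][:,:,::-1];s=cam('side')['frame'][:,:,::-1]
cv2.imwrite('pics/c3.png',np.hstack([crop(t,310,210,80,100,5),crop(s,290,85,80,100,5)]))
E
```

```text
t 0.2 shift mm [ 265.2 -115.8  148. ] turn deg [-5.000e-02 -3.000e-02 -6.211e+01]invalid input
```

View pics/c3.png

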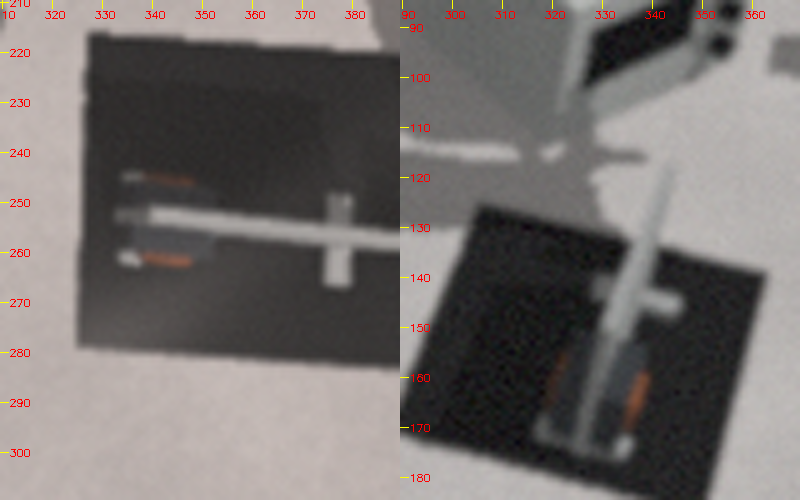

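The arm hadn't moved: the picture shows the plate unchanged, with its top edge from (340,252) to the right. The row format was refused, so I'll retry with all the keys.

```bash
python3 -m pendant '[{"x":0.03,"y":-0.013,"z":0,"wx":0,"wy":0,"wz":-8,"jaw":0},{"x":0.08,"y":-0.035,"z":0,"wx":0,"wy":0,"wz":-18,"jaw":0},{"x":0.13,"y":-0.057,"z":0.01,"wx":0,"wy":0,"wz":-28,"jaw":0},{"x":0.18,"y":-0.079,"z":0.02,"wx":0,"wy":0,"wz":-38,"jaw":0},{"x":0.23,"y":-0.1,"z":0.03,"wx":0,"wy":0,"wz":-48,"jaw":0},{"x":0.265,"y":-0.116,"z":0.042,"wx":0,"wy":0,"wz":-58,"jaw":0},{"x":0.265,"y":-0.116,"z":0.042,"wx":0,"wy":0,"wz":-62.1,"jaw":0},{"x":0.265,"y":-0.116,"z":0.042,"wx":0,"wy":0,"wz":-62.1,"jaw":0},{"x":0.265,"y":-0.116,"z":0.042,"wx":0,"wy":0,"wz":-62.1,"jaw":0}]' 100
python3 -c "
from h import *
go(.401,-.277,.094,84.5)"
```

```text
time_s: 1.42
ee_pos: [0.4007, -0.2775, 0.2004]
orientation: [2.328, 2.109, 0.0]
ft_force: [-0.4, -0.1, 0.2]
grip_width: 0.0852
grasp_force: 0.0
t 1.425 shift mm [  0.5   0.3 106.4] turn deg [ 0.01  0.   -0.14]
```

```bash
python3 -m pendant '[{"x":0.0,"y":0,"z":0.04,"wx":0,"wy":0,"wz":0,"jaw":0},{"x":0.0,"y":0,"z":0.08,"wx":0,"wy":0,"wz":0,"jaw":0},{"x":0.0,"y":0,"z":0.106,"wx":0,"wy":0,"wz":0,"jaw":0},{"x":0.0,"y":0,"z":0.106,"wx":0,"wy":0,"wz":0,"jaw":0.3},{"x":0.0,"y":0,"z":0.106,"wx":0,"wy":0,"wz":0,"jaw":0.7},{"x":0.0,"y":0,"z":0.106,"wx":0,"wy":0,"wz":0,"jaw":1},{"x":0.0,"y":0,"z":0.106,"wx":0,"wy":0,"wz":0,"jaw":1},{"x":0.0,"y":0,"z":0.106,"wx":0,"wy":0,"wz":0,"jaw":1},{"x":0.0,"y":0,"z":0.106,"wx":0,"wy":0,"wz":0,"jaw":1},{"x":0.0,"y":0,"z":0.106,"wx":0,"wy":0,"wz":0,"jaw":1}]' 100
python3 -m pendant '[{"x":0.0,"y":0,"z":0,"wx":0,"wy":0,"wz":0,"jaw":1},{"x":0.0,"y":0,"z":0,"wx":0,"wy":0,"wz":0,"jaw":1},{"x":0.0,"y":0,"z":0,"wx":0,"wy":0,"wz":0,"jaw":1},{"x":0.0,"y":0,"z":0,"wx":0,"wy":0,"wz":0,"jaw":1}]' 100
```

```text
time_s: 2.68
ee_pos: [0.4011, -0.2774, 0.095]
orientation: [2.325, 2.111, 0.0]
ft_force: [-1.1, 0.6, 7.0]
grip_width: 0.0066
grasp_force: 97.7
time_s: 3.18
ee_pos: [0.4011, -0.2775, 0.095]
orientation: [2.325, 2.111, 0.0]
ft_force: [-1.4, -0.5, 5.6]
grip_width: 0.0059
grasp_force: 97.7
```

```bash
python3 -m pendant '[{"x":0.0,"y":0,"z":-0.005,"wx":0,"wy":0,"wz":0,"jaw":1},{"x":0.0,"y":0,"z":-0.02,"wx":0,"wy":0,"wz":0,"jaw":1},{"x":0.0,"y":0,"z":-0.05,"wx":0,"wy":0,"wz":0,"jaw":1},{"x":0.0,"y":0,"z":-0.08,"wx":0,"wy":0,"wz":0,"jaw":1},{"x":0.0,"y":0,"z":-0.1,"wx":0,"wy":0,"wz":0,"jaw":1},{"x":0.0,"y":0,"z":-0.1,"wx":0,"wy":0,"wz":0,"jaw":1},{"x":0.0,"y":0,"z":-0.1,"wx":0,"wy":0,"wz":0,"jaw":1}]' 100
cat >> h.py <<'E'
ST=[.667,-.0433,-.067]
def gost(X,zh,Y=-.036,zo=.004):
    w=T(*ST,0,[[X,Y,0]])[0]; go(w[0],w[1],zh-zo,90+np.degrees(ST[2]))
E
python3 -c "
from h import *
gost(-.075,.187)"
```

```text
time_s: 4.05
ee_pos: [0.4002, -0.2768, 0.1931]
orientation: [-2.324, -2.111, 0.001]
ft_force: [-0.8, 0.4, -6.2]
grip_width: 0.0063
grasp_force: 97.9
t 4.05 shift mm [219.8 169.2  10.1] turn deg [-0.1  -0.06 -1.67]
```

```bash
python3 -m pendant '[{"x":0.02,"y":0.015,"z":0.0,"wx":0,"wy":0,"wz":0,"jaw":1},{"x":0.06,"y":0.045,"z":0.0,"wx":0,"wy":0,"wz":0,"jaw":1},{"x":0.1,"y":0.075,"z":0.0,"wx":0,"wy":0,"wz":-0.5,"jaw":1},{"x":0.14,"y":0.105,"z":0.0,"wx":0,"wy":0,"wz":-1,"jaw":1},{"x":0.18,"y":0.135,"z":0.005,"wx":0,"wy":0,"wz":-1.5,"jaw":1},{"x":0.21,"y":0.16,"z":0.01,"wx":0,"wy":0,"wz":-1.7,"jaw":1},{"x":0.22,"y":0.169,"z":0.01,"wx":0,"wy":0,"wz":-1.7,"jaw":1},{"x":0.22,"y":0.169,"z":0.01,"wx":0,"wy":0,"wz":-1.7,"jaw":1},{"x":0.22,"y":0.169,"z":0.01,"wx":0,"wy":0,"wz":-1.7,"jaw":1},{"x":0.22,"y":0.169,"z":0.01,"wx":0,"wy":0,"wz":-1.7,"jaw":1}]' 100
python3 - <<'E'
from h import *
gost(-.075,.187)
t=cam('top')['frame'][:,:,::-1];s=cam('side')['frame'][:,:,::-1]
cv2.imwrite('pics/t4raw.png',t);cv2.imwrite('pics/s4raw.png',s)
cv2.imwrite('pics/c4.png',np.hstack([crop(t,255,125,66,100,6),crop(s,195,105,66,100,6)]))
E
```

```text
time_s: 5.3
ee_pos: [0.5895, -0.0754, 0.1845]
orientation: [-2.296, -2.145, 0.0]
ft_force: [0.4, 0.1, -6.0]
grip_width: 0.0065
grasp_force: 98.5
t 5.3 shift mm [1.2 0.2 1.5] turn deg [-0.01  0.01 -0.05]
```

View pics/c4.png

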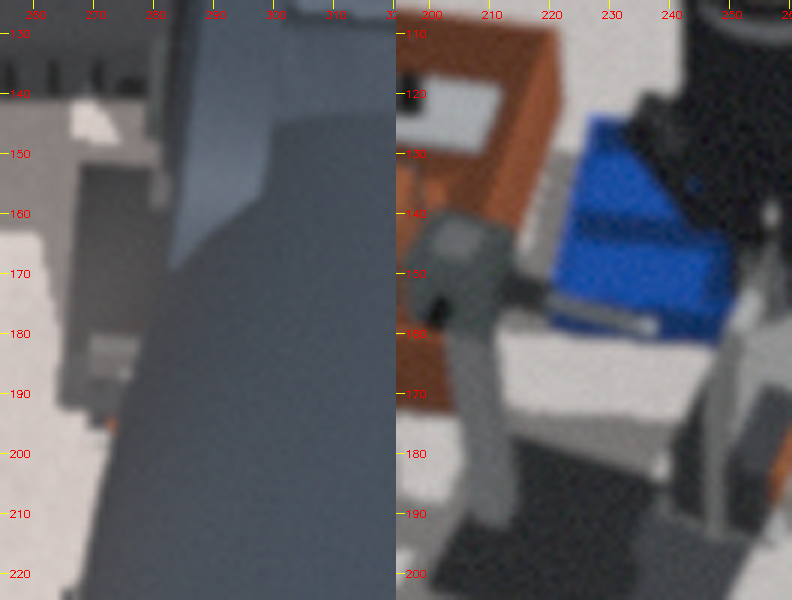

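Run:
```python
from h import *
from station import observe
s=observe();e=s['ee_pos'];r=s['orientation'];th=2*np.arctan2(r[1],r[0]);yaw=(th-np.pi/2)
yaw=(yaw+np.pi)%(2*np.pi)-np.pi
if abs(yaw)>1.5: yaw-=np.pi*np.sign(yaw)
print(yaw)
P=np.array([[0,75,0],[0,75,110],[28,65,8],[28,72,8],[-28,72,0],[0,72,0],[28,72,0],[0,36,95]])/1e3
print(np.round(proj('side',T(e[0],e[1],yaw,e[2]-.091,P)),1).tolist());print(np.round(proj('top',T(e[0],e[1],yaw,e[2]-.091,P)),1).tolist())
f=cv2.imread('pics/s4raw.png')
cv2.imwrite('pics/c5.png',crop(f,228,130,50,75,8))
```

```text
-0.06759642709961433
[[247.3, 194.5], [247.0, 167.2], [238.8, 187.0], [237.8, 188.9], [257.7, 196.6], [247.7, 193.7], [237.9, 190.8], [252.5, 160.1]]
[[268.3, 189.7], [268.7, 181.9], [272.3, 180.3], [270.0, 180.2], [268.7, 198.9], [269.3, 189.8], [269.9, 180.7], [282.7, 184.1]]
```

View pics/c5.png

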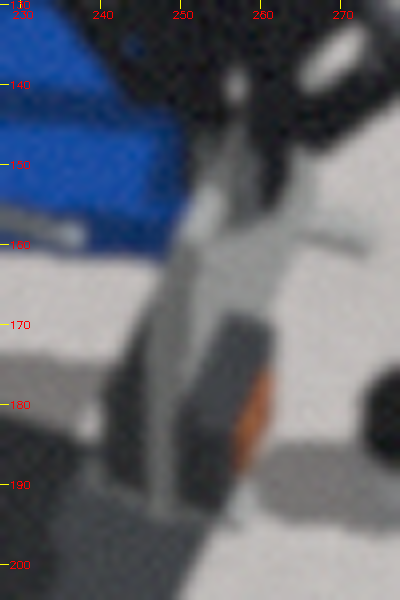

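```bash
python3 -m pendant '[{"x":0.001,"y":0.01,"z":0.0,"wx":0,"wy":0,"wz":0,"jaw":1},{"x":0.001,"y":0.025,"z":0.001,"wx":0,"wy":0,"wz":0,"jaw":1},{"x":0.001,"y":0.031,"z":0.001,"wx":0,"wy":0,"wz":0,"jaw":1},{"x":0.001,"y":0.031,"z":0.001,"wx":0,"wy":0,"wz":0,"jaw":1},{"x":0.001,"y":0.031,"z":0.001,"wx":0,"wy":0,"wz":0,"jaw":1},{"x":0.001,"y":0.031,"z":0.001,"wx":0,"wy":0,"wz":0,"jaw":1}]' 100
python3 -c "
from h import *
gost(-.031,.187)"
python3 -m pendant '[{"x":0,"y":0.003,"z":0.0,"wx":0,"wy":0,"wz":0,"jaw":1},{"x":0,"y":0.006,"z":0.0,"wx":0,"wy":0,"wz":0,"jaw":1},{"x":0,"y":0.009,"z":0.0,"wx":0,"wy":0,"wz":0,"jaw":1},{"x":0,"y":0.012,"z":0.0,"wx":0,"wy":0,"wz":0,"jaw":1},{"x":0,"y":0.014,"z":0.0,"wx":0,"wy":0,"wz":0,"jaw":1},{"x":0,"y":0.014,"z":0.0,"wx":0,"wy":0,"wz":0,"jaw":1},{"x":0,"y":0.014,"z":0.0,"wx":0,"wy":0,"wz":0,"jaw":1},{"x":0,"y":0.014,"z":0.0,"wx":0,"wy":0,"wz":0,"jaw":1}]' 100
python3 -c "
from h import *
gost(-.031,.187)"
```

```text
time_s: 6.15
ee_pos: [0.6208, -0.0755, 0.1834]
orientation: [-2.294, -2.146, 0.0]
ft_force: [-0.5, 0.0, -6.6]
grip_width: 0.0064
grasp_force: 98.5
t 6.15 shift mm [-0.8 13.   0.4] turn deg [-0.01 -0.01  0.03]
time_s: 7.15
ee_pos: [0.6349, -0.0764, 0.1832]
orientation: [-2.294, -2.146, 0.0]
ft_force: [-2.8, -0.1, -6.2]
grip_width: 0.0063
grasp_force: 98.6
t 7.15 shift mm [-0.8 -1.2  0.2] turn deg [-0.02 -0.01  0.03]
```

```bash
python3 -m pendant '[{"x":-0.0008,"y":0,"z":0.001,"wx":0,"wy":0,"wz":0,"jaw":1},{"x":-0.0008,"y":0,"z":0.002,"wx":0,"wy":0,"wz":0,"jaw":1},{"x":-0.0008,"y":0,"z":0.003,"wx":0,"wy":0,"wz":0,"jaw":1},{"x":-0.0008,"y":0,"z":0.004,"wx":0,"wy":0,"wz":0,"jaw":1},{"x":-0.0008,"y":0,"z":0.004,"wx":0,"wy":0,"wz":0,"jaw":1},{"x":-0.0008,"y":0,"z":0.004,"wx":0,"wy":0,"wz":0,"jaw":1}]' 100
for i in 1; do :; done
python3 -m pendant '[{"x":0,"y":0,"z":0.001,"wx":0,"wy":0,"wz":0,"jaw":1},{"x":0,"y":0,"z":0.002,"wx":0,"wy":0,"wz":0,"jaw":1},{"x":0,"y":0,"z":0.002,"wx":0,"wy":0,"wz":0,"jaw":1},{"x":0,"y":0,"z":0.002,"wx":0,"wy":0,"wz":0,"jaw":1}]' 100
python3 -m pendant '[{"x":0,"y":0,"z":0.001,"wx":0,"wy":0,"wz":0,"jaw":1},{"x":0,"y":0,"z":0.0015,"wx":0,"wy":0,"wz":0,"jaw":1},{"x":0,"y":0,"z":0.0015,"wx":0,"wy":0,"wz":0,"jaw":1},{"x":0,"y":0,"z":0.0015,"wx":0,"wy":0,"wz":0,"jaw":1}]' 100
```

```text
time_s: 7.9
ee_pos: [0.6345, -0.0767, 0.1781]
orientation: [-2.292, -2.145, 0.001]
ft_force: [-1.8, 4.7, -16.1]
grip_width: 0.0067
grasp_force: 97.3
time_s: 8.4
ee_pos: [0.6353, -0.0768, 0.1776]
orientation: [-2.294, -2.147, -0.002]
ft_force: [-2.2, 5.2, -11.8]
grip_width: 0.0065
grasp_force: 97.8
time_s: 8.9
ee_pos: [0.6353, -0.0773, 0.1762]
orientation: [2.294, 2.146, 0.001]
ft_force: [-2.2, 2.7, -7.0]
grip_width: 0.0061
grasp_force: 98.3
```

```bash
python3 -m pendant '[{"x":0.0007,"y":0,"z":0,"wx":0,"wy":0,"wz":0,"jaw":1},{"x":0.0014,"y":0,"z":0,"wx":0,"wy":0,"wz":0,"jaw":1},{"x":0.0014,"y":0,"z":0,"wx":0,"wy":0,"wz":0,"jaw":1},{"x":0.0014,"y":0,"z":0,"wx":0,"wy":0,"wz":0,"jaw":1}]' 100
python3 - <<'E'
from h import *
from station import observe
gost(-.031,.18)
s=cam('side')['frame'][:,:,::-1]
cv2.imwrite('pics/c6.png',crop(s,195,120,75,80,8))
E
```

```text
time_s: 9.4
ee_pos: [0.6352, -0.076, 0.1758]
orientation: [2.294, 2.146, 0.0]
ft_force: [-0.9, 0.2, -6.2]
grip_width: 0.0064
grasp_force: 98.6
t 9.4 shift mm [-1.3 -1.5 -0.2] turn deg [0.01 0.01 0.02]
```

View pics/c6.png

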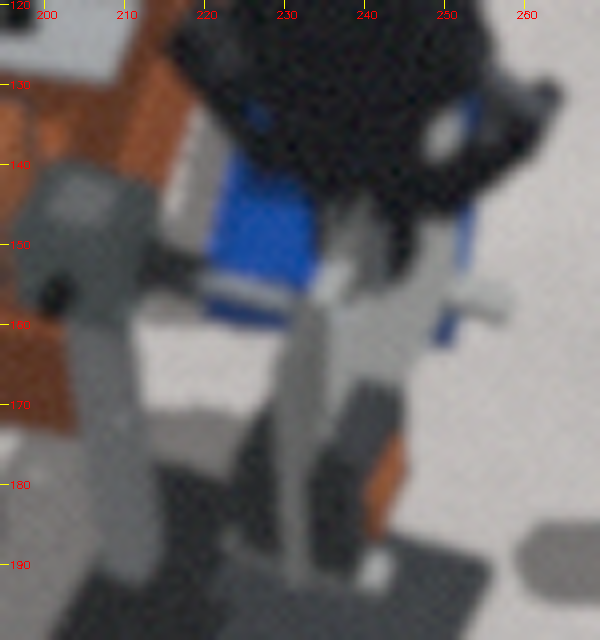

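```bash
python3 -m pendant '[{"x":0,"y":0.002,"z":0,"wx":0,"wy":0,"wz":0,"jaw":1},{"x":0,"y":0.004,"z":0,"wx":0,"wy":0,"wz":0,"jaw":1},{"x":0,"y":0.006,"z":0,"wx":0,"wy":0,"wz":0,"jaw":1},{"x":0,"y":0.008,"z":0,"wx":0,"wy":0,"wz":0,"jaw":1},{"x":0,"y":0.010,"z":0,"wx":0,"wy":0,"wz":0,"jaw":1},{"x":0,"y":0.010,"z":0,"wx":0,"wy":0,"wz":0,"jaw":1},{"x":0,"y":0.010,"z":0,"wx":0,"wy":0,"wz":0,"jaw":1}]' 100
python3 -c "
from h import *
gost(-.014,.18)"
```

```text
time_s: 10.32
ee_pos: [0.6451, -0.0765, 0.1758]
orientation: [-2.294, -2.146, 0.0]
ft_force: [-0.1, 0.4, -6.3]
grip_width: 0.0068
grasp_force: 98.6
t 10.325 shift mm [-1.4  5.7 -0.2] turn deg [-0.01 -0.    0.03]
```

```bash
python3 -m pendant '[{"x":0,"y":0.002,"z":0,"wx":0,"wy":0,"wz":0,"jaw":1},{"x":0,"y":0.004,"z":0,"wx":0,"wy":0,"wz":0,"jaw":1},{"x":0,"y":0.005,"z":0,"wx":0,"wy":0,"wz":0,"jaw":1},{"x":0,"y":0.005,"z":0.0007,"wx":0,"wy":0,"wz":0,"jaw":1},{"x":0,"y":0.005,"z":0.0014,"wx":0,"wy":0,"wz":0,"jaw":1},{"x":0,"y":0.005,"z":0.0014,"wx":0,"wy":0,"wz":0,"jaw":1},{"x":0,"y":0.005,"z":0.0014,"wx":0,"wy":0,"wz":0,"jaw":1}]' 100
python3 -m pendant '[{"x":0,"y":0,"z":0.0005,"wx":0,"wy":0,"wz":0,"jaw":1},{"x":0,"y":0,"z":0.001,"wx":0,"wy":0,"wz":0,"jaw":1},{"x":0,"y":0,"z":0.001,"wx":0,"wy":0,"wz":0,"jaw":1},{"x":0,"y":0,"z":0.001,"wx":0,"wy":0,"wz":0,"jaw":1}]' 100
```

```text
time_s: 11.2
ee_pos: [0.6501, -0.0768, 0.1744]
orientation: [-2.294, -2.146, -0.0]
ft_force: [-0.3, 0.5, -6.3]
grip_width: 0.0063
grasp_force: 98.6
time_s: 11.7
ee_pos: [0.6502, -0.0768, 0.1735]
orientation: [2.294, 2.146, 0.0]
ft_force: [-0.8, 0.2, -5.5]
grip_width: 0.0064
grasp_force: 98.7
```

```bash
python3 -m pendant '[{"x":0,"y":0,"z":0.0005,"wx":0,"wy":0,"wz":0,"jaw":1},{"x":0,"y":0,"z":0.0005,"wx":0,"wy":0,"wz":0,"jaw":1},{"x":0,"y":0,"z":0.0005,"wx":0,"wy":0,"wz":0,"jaw":1}]' 100
python3 -m pendant '[{"x":0,"y":0,"z":0.0005,"wx":0,"wy":0,"wz":0,"jaw":1},{"x":0,"y":0,"z":0.0005,"wx":0,"wy":0,"wz":0,"jaw":1},{"x":0,"y":0,"z":0.0005,"wx":0,"wy":0,"wz":0,"jaw":1}]' 100
```

```text
time_s: 12.08
ee_pos: [0.6502, -0.0768, 0.1733]
orientation: [2.294, 2.146, 0.001]
ft_force: [-1.5, 0.2, -1.1]
grip_width: 0.0064
grasp_force: 99.3
time_s: 12.45
ee_pos: [0.6504, -0.0768, 0.173]
orientation: [2.294, 2.146, 0.001]
ft_force: [-1.4, 0.6, 4.9]
grip_width: 0.0063
grasp_force: 100.1
```

```bash
python3 -m pendant '[{"x":0,"y":0,"z":-0.0004,"wx":0,"wy":0,"wz":0,"jaw":1},{"x":0,"y":0,"z":-0.0004,"wx":0,"wy":0,"wz":0,"jaw":1},{"x":0,"y":0,"z":-0.0004,"wx":0,"wy":0,"wz":0,"jaw":1}]' 40
python3 -m pendant '[{"x":0,"y":0,"z":0,"wx":0,"wy":0,"wz":0,"jaw":1},{"x":0,"y":0,"z":0,"wx":0,"wy":0,"wz":0,"jaw":1},{"x":0,"y":0,"z":0,"wx":0,"wy":0,"wz":0,"jaw":1}]' 20
```

```text
time_s: 12.82
ee_pos: [0.6502, -0.0768, 0.173]
orientation: [2.294, 2.146, 0.001]
ft_force: [-1.6, 0.4, 5.7]
grip_width: 0.006
grasp_force: 100.1
time_s: 13.2
ee_pos: [0.6502, -0.0768, 0.173]
orientation: [2.294, 2.146, 0.001]
ft_force: [-0.6, -0.1, 5.1]
grip_width: 0.0069
grasp_force: 100.1
```

```bash
python3 -m pendant '[{"x":0,"y":0,"z":-0.0005,"wx":0,"wy":0,"wz":0,"jaw":1},{"x":0,"y":0,"z":-0.0005,"wx":0,"wy":0,"wz":0,"jaw":1},{"x":0,"y":0,"z":-0.0005,"wx":0,"wy":0,"wz":0,"jaw":1}]'
python3 -m pendant '[{"x":0,"y":0,"z":0,"wx":0,"wy":0,"wz":0,"jaw":0.85},{"x":0,"y":0,"z":0,"wx":0,"wy":0,"wz":0,"jaw":0.78},{"x":0,"y":0,"z":0,"wx":0,"wy":0,"wz":0,"jaw":0.7},{"x":0,"y":0,"z":0,"wx":0,"wy":0,"wz":0,"jaw":0.7},{"x":0,"y":0,"z":0,"wx":0,"wy":0,"wz":0,"jaw":0.7},{"x":0,"y":0,"z":0,"wx":0,"wy":0,"wz":0,"jaw":0.7}]'
python3 - <<'E'
from h import *
s=cam('side')['frame'][:,:,::-1]
cv2.imwrite('pics/c7.png',crop(s,195,120,75,80,8))
E
```

```text
time_s: 13.58
ee_pos: [0.6501, -0.0768, 0.1731]
orientation: [-2.294, -2.146, 0.0]
ft_force: [-1.0, -0.3, 1.4]
grip_width: 0.0063
grasp_force: 100.0
time_s: 14.32
ee_pos: [0.6501, -0.0768, 0.1733]
orientation: [-2.294, -2.146, -0.0]
ft_force: [-0.8, 0.8, -0.2]
grip_width: 0.0256
grasp_force: 0.0
```

View pics/c7.png

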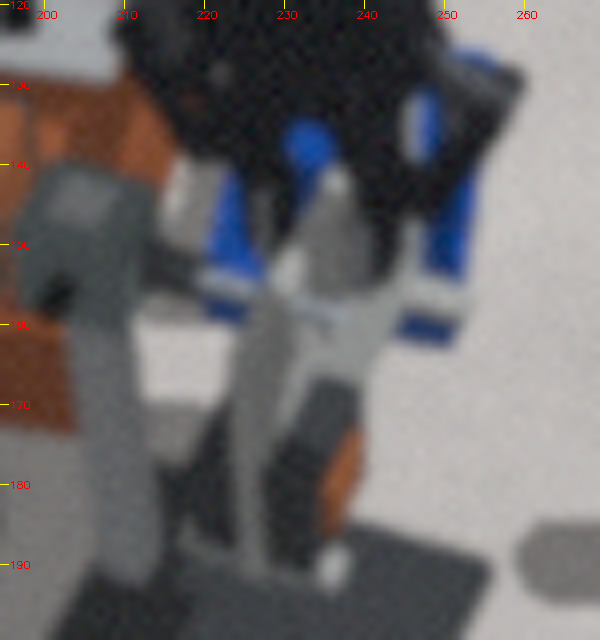

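The plate hangs on the pin, which shows through at about (235,159), and the jaws are clear of it on both sides. Next I retreat straight up.

```bash
python3 -m pendant '[{"x":0,"y":0,"z":-0.005,"wx":0,"wy":0,"wz":0,"jaw":0.65},{"x":0,"y":0,"z":-0.02,"wx":0,"wy":0,"wz":0,"jaw":0.6},{"x":0,"y":0,"z":-0.05,"wx":0,"wy":0,"wz":0,"jaw":0.6},{"x":0,"y":0,"z":-0.09,"wx":0,"wy":0,"wz":0,"jaw":0.6},{"x":0,"y":0,"z":-0.12,"wx":0,"wy":0,"wz":0,"jaw":0.6},{"x":0,"y":-0.04,"z":-0.13,"wx":0,"wy":0,"wz":0,"jaw":0.6},{"x":0,"y":-0.09,"z":-0.13,"wx":0,"wy":0,"wz":0,"jaw":0.6},{"x":0,"y":-0.13,"z":-0.13,"wx":0,"wy":0,"wz":0,"jaw":0.6},{"x":0,"y":-0.13,"z":-0.13,"wx":0,"wy":0,"wz":0,"jaw":0.6},{"x":0,"y":-0.13,"z":-0.13,"wx":0,"wy":0,"wz":0,"jaw":0.6}]'
python3 -m pendant '[{"x":0,"y":0,"z":0,"wx":0,"wy":0,"wz":0,"jaw":0.6},{"x":0,"y":0,"z":0,"wx":0,"wy":0,"wz":0,"jaw":0.6},{"x":0,"y":0,"z":0,"wx":0,"wy":0,"wz":0,"jaw":0.6},{"x":0,"y":0,"z":0,"wx":0,"wy":0,"wz":0,"jaw":0.6},{"x":0,"y":0,"z":0,"wx":0,"wy":0,"wz":0,"jaw":0.6},{"x":0,"y":0,"z":0,"wx":0,"wy":0,"wz":0,"jaw":0.6},{"x":0,"y":0,"z":0,"wx":0,"wy":0,"wz":0,"jaw":0.6},{"x":0,"y":0,"z":0,"wx":0,"wy":0,"wz":0,"jaw":0.6}]'
python3 - <<'E'
from h import *
s=cam('side')['frame'][:,:,::-1]
cv2.imwrite('pics/c8.png',crop(s,195,120,75,80,8))
E
```

```text
time_s: 15.62
ee_pos: [0.5212, -0.0683, 0.3045]
orientation: [2.293, 2.145, 0.002]
ft_force: [0.1, 0.6, 1.0]
grip_width: 0.0339
grasp_force: 0.0
time_s: 16.62
ee_pos: [0.5204, -0.0682, 0.3033]
orientation: [-2.294, -2.146, -0.0]
ft_force: [-0.7, -0.1, -0.7]
grip_width: 0.0342
grasp_force: 0.0
```

View pics/c8.png

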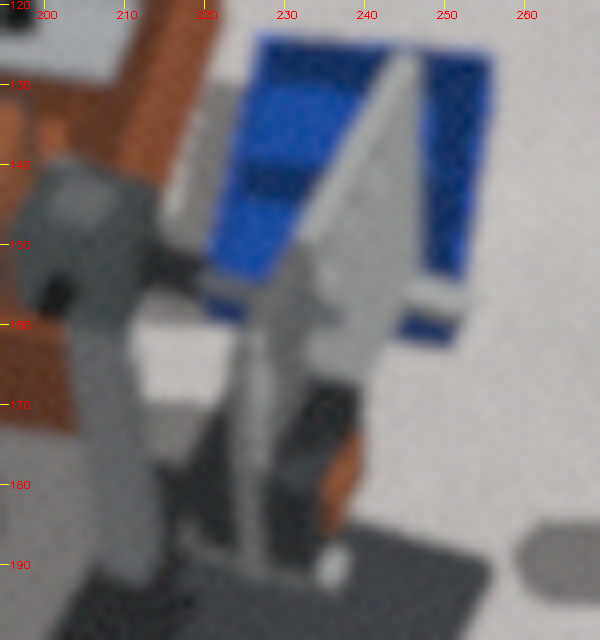

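The plate hangs freely with its bottom corner still at about (226,190), and the far foot and the top edge haven't shifted since release. I'll let it settle briefly and hand in.

```bash
python3 -m pendant '[{"x":0,"y":0,"z":0,"wx":0,"wy":0,"wz":0,"jaw":0.6},{"x":0,"y":0,"z":0,"wx":0,"wy":0,"wz":0,"jaw":0.6},{"x":0,"y":0,"z":0,"wx":0,"wy":0,"wz":0,"jaw":0.6},{"x":0,"y":0,"z":0,"wx":0,"wy":0,"wz":0,"jaw":0.6},{"x":0,"y":0,"z":0,"wx":0,"wy":0,"wz":0,"jaw":0.6},{"x":0,"y":0,"z":0,"wx":0,"wy":0,"wz":0,"jaw":0.6},{"x":0,"y":0,"z":0,"wx":0,"wy":0,"wz":0,"jaw":0.6},{"x":0,"y":0,"z":0,"wx":0,"wy":0,"wz":0,"jaw":0.6}]' >/dev/null
python3 -c "
from station import close_job
print(close_job())"
```

```text
the job is handed in; nothing more can be done
None
```

I hung plate_a on the spring pin by its +36 mm hole, where it looked level and still in the last picture, and handed the job in at about 18 s; the hand-in gave no verdict.

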